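# Mark a drawer rail on the marking press

## Task

Push the carrier away from you along its guides until it clicks into the marking station. Then slide the drawer rail along the carrier's channel until the pencilled cross lies right under the press's point, and last press the plunger's knob straight down until the point bites into the cross, and let it spring back. Leave carrier and rail in place, mark the wood nowhere else, and do not disturb the other things.

Things in the scene. Friction and masses are not known exactly. Their poses are not given: they have to be found in the camera images.
- jig: fixed marking press; place and yaw vary. Steel base plate 12 mm thick, x -165 to +150, y -130 to +230 mm; column 207 mm high at x +112, y -72; arm (30 mm wide, height 163-197 mm) to a barrel over the origin (42 mm diameter, height 140-215 mm) that holds the plunger. Origin: on the table, below the plunger axis. x: the carrier's way, away from the robot; y: along the drawer rail
- carrier: aluminium, slides along jig x only. Plate 110 (x) x 300 (y, -100 to +200) mm, top 42 mm above table; two fences along y, 8 mm wide, tops at 50 mm, form an open-ended 47.4 mm channel. Origin: table level below the channel. At the marking station it meets jig's origin: a sprung ball clicks in, centring it from 5 mm either side; 5-10 N to pass; it can go 15 mm too far
- carrier_post (a point): centre of the top (95 mm above the table) of the carrier's dark wooden push post, 20 mm (x) x 26 mm (y), 53 mm high, standing on a tongue of the carrier 113 mm towards the robot from the channel's middle line
- rail: loose drawer rail of pale wood, 45 mm (x) x 280 mm (y) x 30 mm high, about 260 g, lying along y in the carrier's channel, its top 72 mm above the table and 22 mm above the fences. Origin: centre of its underside; z up
- cross (a point): middle of the pencilled cross (arms 22 mm long) on the rail's top face, on its centre line, 70 mm from its -y end. The two small round dots on the rail are old screw holes
- plunger (a joint): how far the sprung plunger is pressed down, m. 0 = up (it springs back by itself), 0.018 = its stop; the point meets the rail's top at about 0.014; 3 N to start, about 7 N at the rail
- point_tip (a point): tip of the plunger's steel marking point, on the vertical plunger axis; 86 mm above the table when up, 14 mm above the rail's top
- knob_top (a point): centre of the top of the plunger's black round knob (42 mm diameter, 18 mm high), straight above the point; 254 mm above the table when up
- tin: bystander: small closed steel can, 48 mm across, 50 mm high, standing on the press's base plate behind the carrier; origin at its underside
- pull: bystander: turned dark wooden drawer pull, 34 mm across, 31 mm high, standing on the base plate behind the carrier; origin at its underside
- glue: bystander: white bottle, 60 mm across, 170 mm high; origin at its underside
- knife: bystander: putty knife lying flat on the table; origin at its underside
- sander: bystander: cork sanding block 110 x 60 x 35 mm; origin at its underside
- mug: bystander: white mug, 76 mm across, 90 mm high; origin at its underside
- offcut: bystander: dark wooden offcut 40 x 100 x 22 mm; origin at its underside
- mallet: bystander: hammer lying on the table; origin at its underside

How it is judged:
On the way, in this order (a step that is already met when the one before it is completed fails the run):
1. the carrier sits in the marking station (within 3 mm) (x of carrier in the frame of jig between -0.003 and 0.003 m), for 0.2 s.
2. the cross lies within 4 mm of the point's axis, the carrier in its station, the point not yet touching the rail (all of step 1 and horizontal distance between cross and point_tip below 0.004 m and value of joint plunger below 0.004 m), for 0.2 s.
3. the point presses on the cross with over 1 N (contact force between plunger and rail above 1 N and horizontal distance between cross and point_tip below 0.004 m), for 0.04 s.
At the end, for the whole second after the job is handed in: the carrier stands in the marking station (within 3 mm), the rail lies flat and still in the channel with its cross within 4 mm of the point's axis, and the plunger is back up (under 4 mm) (all of step 2 and angle between rail's own z axis and vertical below 0.05 rad and z of cross in the frame of jig below 0.075 m and linear speed of rail below 0.01 m/s); the robot touches nothing.
It fails at once if the point marks the rail more than 6 mm from the cross (contact force between plunger and rail above 0.5 N and horizontal distance between cross and point_tip above 0.006 m).
It fails at once if a bystander is moved by more than 30 mm (distance of any of tin, pull, glue, knife, sander, mug, offcut, mallet from where it was at the start of the episode above 0.03 m).
It also fails if it takes over 59 s, if anything falls off the work surface, if the arm or the gripper's body presses on something with over 40 N, if the wrist force passes 120 N, or if a joint passes its speed limit or range.

## Robot

A 6-joint arm with a two-finger parallel gripper is mounted at the origin on the work surface. World frame = base frame: x ahead of the robot, y to its left, z up, the work surface at z = 0. Lengths are in m, angles in rad, forces in N, time in s.
With the tool pointing down it reaches from about 0.35 to 0.775 m from the base axis. Payload 7.3 kg.
Tool frame: the origin (TCP) lies on the front face of the gripper's body, between the roots of the fingers; the fingertips stand ahead of it and the grasp point (between the pads) lies 47 mm ahead of it (finger_overhang is the z of the fingertips in the tool frame, in m); z points along the fingers, y is the line along which they close (so a half turn about z gives the same grasp; the last joint's range is limited). The gripper opens to 92 mm and grips with 3 to 60 N. Pads are 19 mm wide; open, the fingers measure 130 mm over their backs; the gripper's body (75 mm by 190 mm) begins 47 mm behind the grasp point.
Start: joints at [-0.146, 0.342, 1.524, -0, 1.275, -0.146], TCP at [0.525, 0, 0.292] pointing down, gripper open.
Joint ranges: [-2.53, 2.53], [-0.77, 2.02], [0.04, 2.7], [-1, 4.14], [0.28, 2.66], [-3.11, 3.11]. Speed limits (rad/s): [2.57, 2.57, 3.14, 3.14, 3.14, 3.14].

## Interface

Orientations are given as [roll, pitch, yaw] about the fixed x, y, z axes, in that order (R = Rz(yaw) Ry(pitch) Rx(roll)).
In Python, from cell import * gives the robot as it stands. The module is installed in compiled form; this text tells all that it offers.
- The arm moves only by the tool arm_command, never from a script. Its argument "series" is a list of rows, each an object of numbers: "x", "y", "z": the shift along the tool's x, y, z in mm; "rx", "ry", "rz": the turn, a rotation vector about the tool's x, y, z in degrees. A call has 1 to 20 rows; each row is the pose to reach, as a shift and turn from the pose commanded when the call began, along the tool's axes at that moment; what a row does not reach only later rows make up. A row lasts 1/10 s, in which the tool goes at most 50 mm and 8.59 degrees, less where a joint would pass 70% of its speed; a pose out of reach is approached as far as the arm can. A call with a gripper value outside its range is refused whole. "hand" is the finger opening in mm, from 0 to 91.8, set as the call begins (left out, the last holds). The fingers move at their own pace and stop on an object; "squeeze" is the grip in N (left out, the last holds). Time passes only in rows, so rows that repeat a pose let the fingers close. It gives the time, the measured TCP pose, the force, the opening and the grip force at its end, in the units of the state.
- observe(): the state, without advancing time (a new reading comes with each control period).
- read_camera(name): name is "scene" or "side" or "wrist"; returns a dict with "pixels" (400x640x3 uint8, blue, green, red), "K" (3x3 intrinsics, pixels), "rvec" (rotation vector, rad) and "tvec" (3), from world to camera coordinates, as OpenCV has them. Camera axes: x right, y down, z forward; pixel columns grow to the right and rows downward; lengths in m; the calibration is good to about 2 mm. A picture is of the moment at which its call begins. There is no depth.
- hand_in(): hands the job in; it is judged then, once.
Trained networks look in a picture, given as the dict that the camera call returned (one of the last four; its "shot" number tells which), for a name from the list of things; names that differ only in an ending like _2 or _b are one class to them, and where a whole thing is asked for, a point or a joint stands for the part that bears it (a point fixed in the world has none). Each returns a list of dicts, best first, with "confidence" (0 to 1); they miss things now and then, are a little off and sometimes report something else, mostly with a low value. They report only what shows in the picture. A call takes as long as a camera call.
- boxes_of(picture, query): "point" ([x, y, z] in m, in world coordinates, good to about 4 mm: the middle of the surface that is visible of it).
- trace(picture, query): "pixels" (400x640 bool, what is visible of it).
- mark_of(picture, query): "point" ([x, y, z] in m, in world coordinates, good to about 4 mm: a listed point, or the origin of a listed thing).
The state is a dict: "time": time; "qpos": joint angles; "qvel": joint speeds; "joint_efforts": joint torques, N m; "tool_pos": TCP position; "tool_rot": TCP orientation; "contact_force": force on the tool from outside, world axes, zero at the start; "torque": the same for the moment, N m; "opening": finger opening in m; "grip_force": force on a finger pad.
Only numpy, scipy, OpenCV 4.12 (cv2) and the standard library are available. Lean on these libraries where they do the work, as an engineer would, in place of code of your own. Each camera call takes 0.05 s, during which the arm holds its last target. There are 200 camera calls.

## Working session

There is one attempt and no reset: what is moved stays moved. The work goes in short steps, Python scripts to look and compute and a tool call to move; the robot and the scene stay as the last step left them, time stands still between calls to the robot, and variables do not carry over. Pictures are saved under pics/ and viewed, at most 10 in all, crops included, and the job is handed in when it is done.

Besides the shell and the picture viewer there is one more tool, called after "Request:" in YAML: its name, and indented under it one key for each argument. arm_command: Moves the arm, as the interface text tells. Its arguments: {"type":"object","properties":{"series":{"type":"array"},"hand":{"type":"number"},"squeeze":{"type":"number"}},"required":["series"]}

```bash
mkdir -p pics; cat > h.py <<'E'
from cell import *
import numpy as np, cv2
def marks(cams,names):
    for c in cams:
        p=read_camera(c)
        for n in names:
            r=mark_of(p,n)
            print(c,n,[(np.round(np.array(d["point"])*1000,1).tolist(),round(d["confidence"],2)) for d in r[:2]])
    return p
def save(c,f):
    p=read_camera(c); cv2.imwrite("pics/"+f,p["pixels"]); return p
def pix(p,pt): return cv2.projectPoints(np.array([pt],float),p["rvec"],p["tvec"],p["K"],None)[0].ravel()
def at_z(p,uv,z):
    R=cv2.Rodrigues(np.array(p["rvec"]))[0]; t=np.array(p["tvec"]).ravel()
    d=R.T@np.linalg.inv(p["K"])@np.array([*uv,1.]); c=-R.T@t
    return c+d*(z-c[2])/d[2]
E
python3 - <<'E'
from h import *
N=["jig","carrier","carrier_post","rail","cross","point_tip","knob_top","tin","pull"]
marks(["scene","side","wrist"],N)
a=save("scene","a.png"); b=save("side","b.png")
s=observe(); print(s["time"],s["tool_pos"],s["tool_rot"],s["opening"],s.keys())
E
```

```text
scene jig [([639.7, -58.6, -1.3], 0.95)]
scene carrier [([563.9, -55.7, 3.3], 0.6)]
scene carrier_post [([450.7, -43.4, 89.9], 0.83), ([639.0, -57.2, -0.3], 0.56)]
scene rail [([573.4, 89.9, 43.3], 0.95)]
scene cross [([571.7, 20.9, 74.2], 0.85), ([762.7, -26.0, 11.2], 0.7)]
scene point_tip []
scene knob_top [([640.8, -53.7, 257.8], 0.56)]
scene tin [([771.7, 105.5, 14.2], 0.69), ([575.3, 89.9, 45.0], 0.59)]
scene pull [([761.0, -24.4, 12.5], 0.64)]
side jig [([638.9, -56.6, -3.1], 0.89)]
side carrier [([321.7, 269.2, 0.1], 0.62), ([563.9, -49.2, 1.4], 0.6)]
side carrier_post [([452.3, -40.4, 92.6], 0.83)]
side rail [([577.6, 92.5, 40.6], 0.6), ([482.3, 417.5, 2.6], 0.47)]
side cross [([568.9, 20.5, 72.9], 0.72)]
side point_tip [([640.7, -58.3, 85.1], 0.83)]
side knob_top [([635.6, -60.0, 252.9], 0.68), ([638.3, -59.6, -3.6], 0.5)]
side tin [([771.8, 106.4, 11.7], 0.51)]
side pull []
wrist jig [([632.1, -57.8, -1.4], 0.95)]
wrist carrier []
wrist carrier_post [([446.9, -44.6, 96.2], 0.65)]
wrist rail [([573.8, 88.8, 45.4], 0.92)]
wrist cross [([564.1, 14.5, 70.3], 0.89)]
wrist point_tip []
wrist knob_top []
wrist tin [([774.0, 105.6, 12.1], 0.58)]
wrist pull [([760.6, -20.1, 12.7], 0.83)]
1.6 [5.25004561e-01 1.25313811e-05 2.92211298e-01] [3.14155724e+00 2.47272195e-06 1.57075521e+00] 0.09192992877543624 dict_keys(['time', 'qpos', 'qvel', 'joint_efforts', 'tool_pos', 'tool_rot', 'contact_force', 'torque', 'grip_force', 'opening'])
```

```bash
python3 -c "
import cv2,numpy as np
cv2.imwrite('pics/c.png',np.vstack([cv2.imread('pics/a.png')[:300],cv2.imread('pics/b.png')[:300]]))"; ls pics; python3 -c "from cell import *;print(observe().get('finger_overhang'))"; python3 -c "
import cell;print(getattr(cell,'finger_overhang',None))"
```

```text
a.png
b.png
c.png
None
0.0655
```

View pics/a.png

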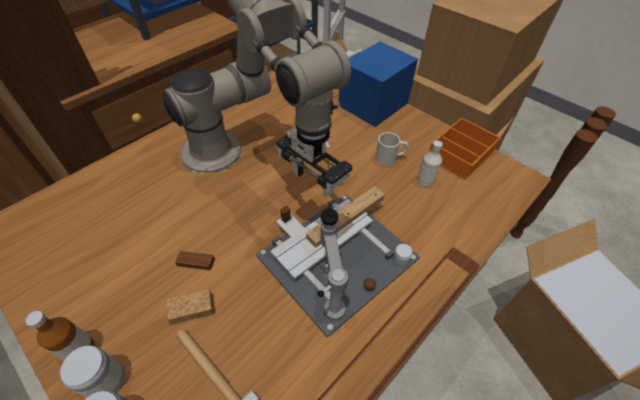

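View pics/b.png

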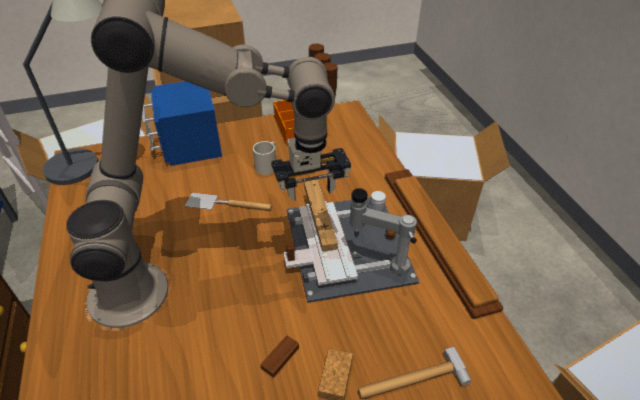

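```bash
python3 - <<'E'
from h import *
p=read_camera("wrist"); R=cv2.Rodrigues(np.array(p["rvec"]))[0]; print("cam centre",-R.T@np.array(p["tvec"]).ravel())
# several readings
import collections
D=collections.defaultdict(list)
for k in range(4):
  for c in ["scene","side","wrist"]:
    p=read_camera(c)
    for n in ["jig","carrier_post","rail","cross","point_tip","knob_top"]:
      r=mark_of(p,n)
      if r and r[0]["confidence"]>.5: D[n].append(r[0]["point"])
M={n:np.median(v,0)*1000 for n,v in D.items()}
for n in M: print(n,M[n].round(1),np.std(D[n],0).round(4)*1000,len(D[n]))
cv2.imwrite("pics/w.png",p["pixels"])
E
```

```text
cam centre [0.52518369 0.07990342 0.38419528]
jig [638.1 -57.7  -1.6] [3.  1.4 1.9] 12
carrier_post [452.  -41.2  92.3] [46.2 48.6 19.4] 12
rail [575.4  91.3  43. ] [1.3 2.6 2. ] 11
cross [567.2  20.2  72.4] [2.9 1.8 1.6] 12
knob_top [639.3 -56.3 256.9] [2.4 2.4 3.3] 7
point_tip [638.9 -60.7  83.5] [1.3 0.5 1.7] 3
```

View pics/w.png

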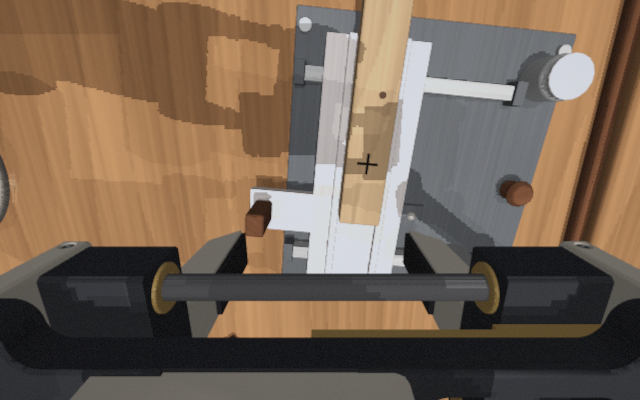

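The wrist view shows the cross at pixel (367,164), the rail's left edge running from (363,0) to (341,222), the post at (258,217), and the base plate's left edge running from (298,8) to (288,250). Next I'll work out the yaw from these edges.

```bash
python3 - <<'E'
from h import *
p=read_camera("wrist")
def ang(a,b,z):
    A,B=at_z(p,a,z),at_z(p,b,z); d=A-B; print(A.round(4),B.round(4),"yaw",np.degrees(np.arctan2(-d[0],d[1])).round(2))
ang((363,0),(341,222),.072); ang((412,0),(378,224),.072);ang((298,8),(288,250),.012); ang((575,35),(298,6),.012)
print("cross",at_z(p,(367,164),.072))
for q in [(248,209),(249,234),(263,236)]: print(at_z(p,q,.095))
d=[boxes_of(p,"carrier_post")[0:1]]; print(d)
m=trace(p,"rail")[0]["pixels"]
ys=np.arange(20,200,5); L=[at_z(p,(np.where(m[y])[0].min(),y),.072)[:2] for y in ys]
print("rail left edge dx/dy",np.polyfit(np.array(L)[:,1],np.array(L)[:,0],1))
c=read_camera("side"); print("jig pts", pix(c,[.639,-.058,.086]),pix(p,[.452,-.0425,.095]))
E
```

```text
[0.5604 0.1714 0.072 ] [ 0.544  -0.0456  0.072 ] yaw -4.32
[0.605  0.1714 0.072 ] [ 0.5857 -0.048   0.072 ] yaw -5.03
[0.4964 0.1812 0.012 ] [ 0.4752 -0.1112  0.012 ] yaw -4.16
[0.8059 0.1552 0.012 ] [0.4965 0.1831 0.012 ] yaw -95.16
cross [0.57039014 0.02034598 0.072     ]
[ 0.4469395  -0.02203509  0.095     ]
[ 0.44590759 -0.04992762  0.095     ]
[ 0.46050721 -0.05222397  0.095     ]
[[{'point': [0.5408, -0.0214, 0.0427], 'confidence': 0.59}]]
rail left edge dx/dy [0.09124311 0.54326007]
jig pts [356.23089722 236.39565916] [254.30429177 227.47092188]
```

Request:
arm_command:
  series:
    - {"x": -20, "y": -36, "z": 0, "rz": -8}
    - {"x": -40, "y": -72, "z": 0, "rz": -16}
    - {"x": -40, "y": -72, "z": 15, "rz": -24}
    - {"x": -40, "y": -72, "z": 30, "rz": -32}
    - {"x": -40, "y": -72, "z": 45, "rz": -40}
    - {"x": -40, "y": -72, "z": 60, "rz": -48}
    - {"x": -40, "y": -72, "z": 75, "rz": -56}
    - {"x": -40, "y": -72, "z": 90, "rz": -64}
    - {"x": -40, "y": -72, "z": 105, "rz": -72}
    - {"x": -40, "y": -72, "z": 120, "rz": -80}
    - {"x": -40, "y": -72, "z": 120, "rz": -85.2}
    - {"x": -40, "y": -72, "z": 120, "rz": -85.2}
    - {"x": -40, "y": -72, "z": 120, "rz": -85.2}

```text
invalid input
```

```bash
python3 - <<'E'
from h import *
s=observe(); print(s["tool_pos"],s["tool_rot"],s["contact_force"])
p=save("side","d.png"); cv2.imwrite("pics/d2.png",cv2.resize(p["pixels"][100:320,180:460],None,fx=2.5,fy=2.5))
marks(["scene","side","wrist"],["carrier_post"])
E
```

```text
[5.25001957e-01 3.89434791e-05 2.92237900e-01] [ 3.14152521e+00 -2.11765520e-05  1.57079823e+00] [0.05105989 0.11402628 0.09449447]
scene carrier_post [([450.6, -42.1, 93.8], 0.68), ([640.6, 427.7, 2.5], 0.29)]
side carrier_post [([451.3, -40.0, 93.9], 0.73)]
wrist carrier_post [([448.2, -44.7, 98.6], 0.69)]
```

View pics/d2.png

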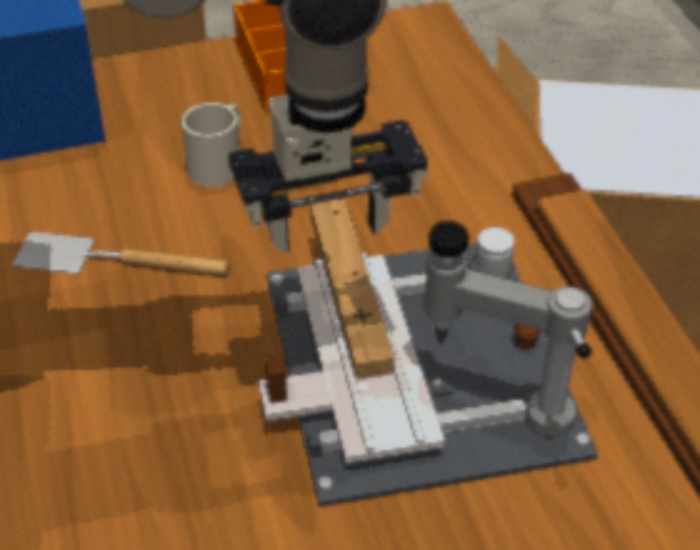

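The arm didn't move because the call was refused. The side view shows the scene unchanged, with the post at crop pixel (275,378). I'll retry with full rows.

Request:
arm_command:
  series:
    - {"x": -20, "y": -36, "z": 0, "rx": 0, "ry": 0, "rz": -8}
    - {"x": -40, "y": -73, "z": 0, "rx": 0, "ry": 0, "rz": -16}
  hand: 91
  squeeze: 20

```text
time: 6.6
tool_pos: [0.4514, -0.0401, 0.2917]
tool_rot: [-3.141, -0.0, 1.857]
contact_force: [0.1, -0.9, 0.3]
opening: 0.0913
grip_force: 0.0
```

Request:
arm_command:
  series:
    - {"x": 0, "y": 0, "z": 20, "rx": 0, "ry": 0, "rz": -8}
    - {"x": 0, "y": 0, "z": 40, "rx": 0, "ry": 0, "rz": -16}
    - {"x": 0, "y": 0, "z": 60, "rx": 0, "ry": 0, "rz": -24}
    - {"x": 0, "y": 0, "z": 80, "rx": 0, "ry": 0, "rz": -32}
    - {"x": 0, "y": 0, "z": 100, "rx": 0, "ry": 0, "rz": -40}
    - {"x": 0, "y": 0, "z": 110, "rx": 0, "ry": 0, "rz": -48}
    - {"x": 0, "y": 0, "z": 120, "rx": 0, "ry": 0, "rz": -56}
    - {"x": 0, "y": 0, "z": 120, "rx": 0, "ry": 0, "rz": -64}
    - {"x": 0, "y": 0, "z": 120, "rx": 0, "ry": 0, "rz": -69}
    - {"x": 0, "y": 0, "z": 120, "rx": 0, "ry": 0, "rz": -69}
  hand: 91
  squeeze: 20

```text
time: 7.6
tool_pos: [0.4521, -0.04, 0.1722]
tool_rot: [-3.142, 0.0, 3.055]
contact_force: [-0.5, 0.6, 0.1]
opening: 0.091
grip_force: 0.0
```

```bash
python3 - <<'E'
from h import *
p=save("wrist","e.png"); r=boxes_of(p,"carrier_post"); print(r[:2])
print(observe()["time"])
E
```

```text
[{'point': [0.5025, -0.0564, 0.0448], 'confidence': 0.74}]
7.7
```

View pics/e.png

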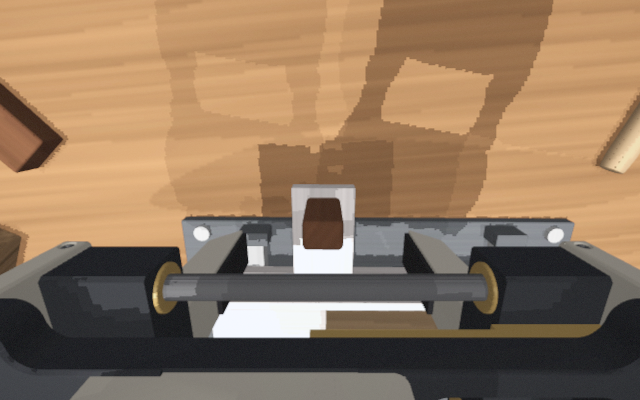

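The post at pixel (323,225) is centred between the fingers, and the plate edge is level. I'll lower and grip it.

Request:
arm_command:
  series:
    - {"x": 0, "y": 0, "z": 25, "rx": 0, "ry": 0, "rz": 0}
    - {"x": 0, "y": 0, "z": 50, "rx": 0, "ry": 0, "rz": 0}
    - {"x": 0, "y": 0, "z": 50, "rx": 0, "ry": 0, "rz": 0}
  hand: 91
  squeeze: 20

```text
time: 8.0
tool_pos: [0.4505, -0.0396, 0.1202]
tool_rot: [3.141, -0.005, 3.052]
contact_force: [-1.1, 0.6, 0.9]
opening: 0.0909
grip_force: 0.0
```

Request:
arm_command:
  series:
    - {"x": 0, "y": 0, "z": 0, "rx": 0, "ry": 0, "rz": 0}
    - {"x": 0, "y": 0, "z": 0, "rx": 0, "ry": 0, "rz": 0}
    - {"x": 0, "y": 0, "z": 0, "rx": 0, "ry": 0, "rz": 0}
    - {"x": 0, "y": 0, "z": 0, "rx": 0, "ry": 0, "rz": 0}
    - {"x": 0, "y": 0, "z": 0, "rx": 0, "ry": 0, "rz": 0}
    - {"x": 0, "y": 0, "z": 0, "rx": 0, "ry": 0, "rz": 0}
    - {"x": 0, "y": 0, "z": 0, "rx": 0, "ry": 0, "rz": 0}
    - {"x": 0, "y": 0, "z": 0, "rx": 0, "ry": 0, "rz": 0}
  hand: 10
  squeeze: 20

```text
time: 8.8
tool_pos: [0.452, -0.04, 0.1222]
tool_rot: [3.142, 0.0, 3.054]
contact_force: [0.7, -0.7, -0.3]
opening: 0.0316
grip_force: 0.0
```

Request:
arm_command:
  series:
    - {"x": 0, "y": 0, "z": 0, "rx": 0, "ry": 0, "rz": 0}
    - {"x": 0, "y": 0, "z": 0, "rx": 0, "ry": 0, "rz": 0}
    - {"x": 0, "y": 0, "z": 0, "rx": 0, "ry": 0, "rz": 0}
    - {"x": -5, "y": 0, "z": 0, "rx": 0, "ry": 0, "rz": 0}
    - {"x": -12, "y": 0, "z": 0, "rx": 0, "ry": 0, "rz": 0}
    - {"x": -20, "y": 0, "z": 0, "rx": 0, "ry": 0, "rz": 0}
    - {"x": -28, "y": 0, "z": 0, "rx": 0, "ry": 0, "rz": 0}
    - {"x": -36, "y": 0, "z": 0, "rx": 0, "ry": 0, "rz": 0}
    - {"x": -44, "y": 0, "z": 0, "rx": 0, "ry": 0, "rz": 0}
    - {"x": -52, "y": 0, "z": 0, "rx": 0, "ry": 0, "rz": 0}
    - {"x": -58, "y": 0, "z": 0, "rx": 0, "ry": 0, "rz": 0}
    - {"x": -62, "y": 0, "z": 0, "rx": 0, "ry": 0, "rz": 0}
    - {"x": -62, "y": 0, "z": 0, "rx": 0, "ry": 0, "rz": 0}
  hand: 10
  squeeze: 20

```text
time: 10.1
tool_pos: [0.5136, -0.0471, 0.1222]
tool_rot: [-3.139, -0.001, 3.054]
contact_force: [-3.9, -9.6, 1.6]
opening: 0.0261
grip_force: 20.0
```

```bash
python3 - <<'E'
from h import *
marks(["scene","side"],["cross","carrier_post","point_tip"])
s=observe();print(s["time"],s["tool_pos"],s["contact_force"],s["opening"])
E
```

```text
scene cross [([631.4, 12.4, 74.0], 0.92)]
scene carrier_post [([513.0, -45.5, 96.1], 0.61)]
scene point_tip []
side cross [([630.5, 16.6, 74.0], 0.82), ([460.6, -393.1, -0.1], 0.39)]
side carrier_post [([625.9, -54.2, 2.4], 0.45)]
side point_tip [([638.4, -57.7, 255.8], 0.54), ([641.0, -57.2, 87.9], 0.5)]
10.5 [ 0.51356842 -0.04711985  0.12222248] [-1.99696313 -9.07062926  0.7185035 ] 0.0260499537939986
```

Request:
arm_command:
  series:
    - {"x": -4, "y": -0.5, "z": 0, "rx": 0, "ry": 0, "rz": 0}
    - {"x": -8, "y": -1, "z": 0, "rx": 0, "ry": 0, "rz": 0}
    - {"x": -10, "y": -1, "z": 0, "rx": 0, "ry": 0, "rz": 0}
    - {"x": -10, "y": -1, "z": 0, "rx": 0, "ry": 0, "rz": 0}
  hand: 10
  squeeze: 20

```text
time: 10.9
tool_pos: [0.5238, -0.0482, 0.1222]
tool_rot: [-3.14, 0.0, 3.054]
contact_force: [0.8, -6.3, -0.4]
opening: 0.0261
grip_force: 20.0
```

Request:
arm_command:
  series:
    - {"x": -1, "y": 0, "z": 0, "rx": 0, "ry": 0, "rz": 0}
    - {"x": -2, "y": 0, "z": 0, "rx": 0, "ry": 0, "rz": 0}
    - {"x": -2, "y": 0, "z": 0, "rx": 0, "ry": 0, "rz": 0}
  hand: 10
  squeeze: 20

```text
time: 11.2
tool_pos: [0.5257, -0.0483, 0.1222]
tool_rot: [-3.14, 0.0, 3.054]
contact_force: [0.3, -6.4, -0.1]
opening: 0.0262
grip_force: 20.0
```

Request:
arm_command:
  series:
    - {"x": -1, "y": 0, "z": 0, "rx": 0, "ry": 0, "rz": 0}
    - {"x": -2, "y": 0, "z": 0, "rx": 0, "ry": 0, "rz": 0}
    - {"x": -2, "y": 0, "z": 0, "rx": 0, "ry": 0, "rz": 0}
  hand: 10
  squeeze: 20

```text
time: 11.5
tool_pos: [0.5265, -0.0484, 0.1222]
tool_rot: [-3.14, -0.003, 3.054]
contact_force: [-6.8, -6.7, 5.1]
opening: 0.0259
grip_force: 20.0
```

Request:
arm_command:
  series:
    - {"x": -1, "y": -0.5, "z": 0, "rx": 0, "ry": 0, "rz": 0}
    - {"x": -2, "y": -0.5, "z": 0, "rx": 0, "ry": 0, "rz": 0}
    - {"x": -2, "y": -0.5, "z": 0, "rx": 0, "ry": 0, "rz": 0}
  hand: 10
  squeeze: 20

```text
time: 11.8
tool_pos: [0.5275, -0.0486, 0.1222]
tool_rot: [-3.141, -0.005, 3.054]
contact_force: [-9.0, -3.8, 6.9]
opening: 0.0257
grip_force: 20.0
```

Request:
arm_command:
  series:
    - {"x": -1, "y": 0, "z": 0, "rx": 0, "ry": 0, "rz": 0}
    - {"x": -1, "y": 0, "z": 0, "rx": 0, "ry": 0, "rz": 0}
  hand: 10
  squeeze: 20

```text
time: 12.0
tool_pos: [0.529, -0.0487, 0.1221]
tool_rot: [-3.141, -0.004, 3.054]
contact_force: [-7.0, -4.3, 5.5]
opening: 0.0257
grip_force: 20.0
```

```bash
python3 - <<'E'
from h import *
marks(["scene","side"],["cross","rail","point_tip"])
s=observe();print(s["time"],s["tool_pos"],s["contact_force"],s["opening"])
E
```

```text
scene cross [([646.8, 14.8, 76.3], 0.72)]
scene rail [([652.2, 82.5, 45.0], 0.85)]
scene point_tip [([638.2, -61.5, 1.6], 0.61)]
side cross [([646.4, 14.9, 74.2], 0.94)]
side rail [([651.1, 82.9, 41.3], 0.92)]
side point_tip [([642.3, -60.6, 83.8], 0.61)]
12.4 [ 0.52916639 -0.04873462  0.1221696 ] [-6.6540002  -3.83331011  5.22107902] 0.025756243034585354
```

Request:
arm_command:
  series:
    - {"x": 0, "y": 0, "z": 0, "rx": 0, "ry": 0, "rz": 0}
    - {"x": 0, "y": 0, "z": 0, "rx": 0, "ry": 0, "rz": 0}
    - {"x": 0, "y": 0, "z": 0, "rx": 0, "ry": 0, "rz": 0}
  hand: 40
  squeeze: 20

```text
time: 12.7
tool_pos: [0.5308, -0.0482, 0.1222]
tool_rot: [3.141, 0.0, 3.054]
contact_force: [0.5, 0.6, 0.6]
opening: 0.0398
grip_force: 0.0
```

```bash
python3 - <<'E'
from h import *
marks(["scene","side"],["cross","rail","point_tip"])
s=observe();print(s["time"],s["tool_pos"],s["contact_force"],s["opening"])
p=save("side","f.png"); cv2.imwrite("pics/f2.png",cv2.resize(p["pixels"][150:310,260:440],None,fx=3.3,fy=3.3,interpolation=cv2.INTER_CUBIC))
E
```

```text
scene cross [([644.2, 14.2, 73.8], 0.71)]
scene rail [([654.7, 81.7, 45.2], 0.89), ([464.6, -397.8, -5.0], 0.38)]
scene point_tip []
side cross [([644.9, 13.8, 74.2], 0.64)]
side rail [([650.2, 84.5, 41.9], 0.79)]
side point_tip [([640.2, -60.5, 85.5], 0.54)]
13.1 [ 0.53061419 -0.04833577  0.12221467] [-0.49826875 -0.88110545  1.2118408 ] 0.039911633789807895
```

View pics/f2.png

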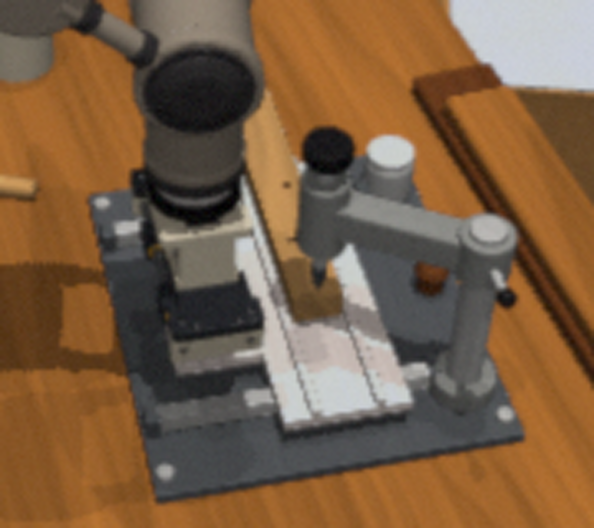

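Request:
arm_command:
  series:
    - {"x": 0, "y": 0, "z": -10, "rx": 0, "ry": 0, "rz": 0}
    - {"x": 0, "y": 0, "z": -50, "rx": 0, "ry": 0, "rz": 0}
    - {"x": 20, "y": 0, "z": -100, "rx": 0, "ry": 0, "rz": 0}
    - {"x": 20, "y": 0, "z": -150, "rx": 0, "ry": 0, "rz": 0}
    - {"x": 20, "y": 0, "z": -190, "rx": 0, "ry": 0, "rz": 0}
    - {"x": 20, "y": 0, "z": -190, "rx": 0, "ry": 0, "rz": 0}
  hand: 40
  squeeze: 20

```text
time: 13.75
tool_pos: [0.5125, -0.047, 0.3196]
tool_rot: [-3.14, 0.013, 3.055]
contact_force: [1.0, -0.5, 0.9]
opening: 0.0398
grip_force: 0.0
```

```bash
python3 - <<'E'
from h import *
s=observe();print(s["time"],s["qpos"],s["tool_pos"])
p=save("wrist","g.png")
marks(["scene","side"],["carrier","carrier_post","jig"])
E
```

```text
13.75 [-2.40441644e-01  2.96013509e-01  1.51343098e+00  2.46039190e-05
  1.31856068e+00 -1.72414167e+00] [ 0.51249841 -0.04698774  0.31961065]
scene carrier [([637.0, -63.5, 3.4], 0.96)]
scene carrier_post [([527.4, -50.1, 92.7], 0.93)]
scene jig []
side carrier [([641.2, -56.6, 3.8], 0.57)]
side carrier_post [([529.7, -45.7, 94.5], 0.94)]
side jig []
```

View pics/g.png

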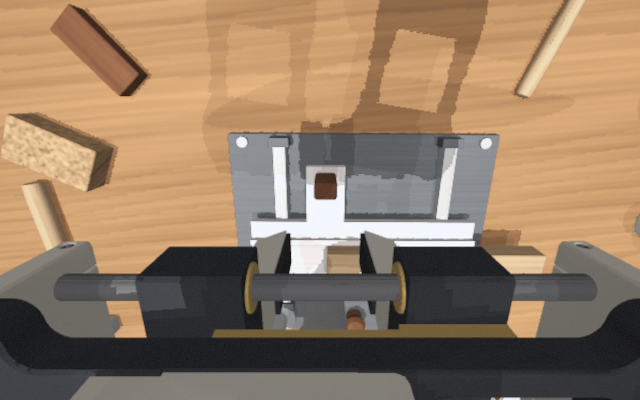

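```bash
python3 - <<'E'
from h import *
p=read_camera("wrist"); g=cv2.cvtColor(p["pixels"],cv2.COLOR_BGR2GRAY).astype(int)
for u in (265,400,460): print(u,list(enumerate(g[205:250,u],205)))
for v,z,u in ((134,.012,320),(222,.042,320),(221,.042,270),(223,.042,400)): print(v,at_z(p,(u,v),z).round(4))
a=at_z(p,(229,133),.012);b=at_z(p,(498,136),.012);print(a,b)
E
```

```text
265 [(205, np.int64(151)), (206, np.int64(148)), (207, np.int64(148)), (208, np.int64(149)), (209, np.int64(153)), (210, np.int64(150)), (211, np.int64(148)), (212, np.int64(148)), (213, np.int64(153)), (214, np.int64(154)), (215, np.int64(150)), (216, np.int64(152)), (217, np.int64(150)), (218, np.int64(146)), (219, np.int64(108)), (220, np.int64(88)), (221, np.int64(88)), (222, np.int64(91)), (223, np.int64(81)), (224, np.int64(79)), (225, np.int64(99)), (226, np.int64(129)), (227, np.int64(137)), (228, np.int64(156)), (229, np.int64(233)), (230, np.int64(248)), (231, np.int64(248)), (232, np.int64(247)), (233, np.int64(248)), (234, np.int64(248)), (235, np.int64(248)), (236, np.int64(247)), (237, np.int64(204)), (238, np.int64(143)), (239, np.int64(129)), (240, np.int64(128)), (241, np.int64(131)), (242, np.int64(129)), (243, np.int64(130)), (244, np.int64(129)), (245, np.int64(129)), (246, np.int64(130)), (247, np.int64(130)), (248, np.int64(128)), (249, np.int64(129))]
400 [(205, np.int64(138)), (206, np.int64(137)), (207, np.int64(134)), (208, np.int64(136)), (209, np.int64(132
[... 1351 characters left out ...]
4(99)), (227, np.int64(131)), (228, np.int64(139)), (229, np.int64(173)), (230, np.int64(235)), (231, np.int64(247)), (232, np.int64(248)), (233, np.int64(247)), (234, np.int64(248)), (235, np.int64(247)), (236, np.int64(247)), (237, np.int64(247)), (238, np.int64(248)), (239, np.int64(248)), (240, np.int64(247)), (241, np.int64(248)), (242, np.int64(247)), (243, np.int64(247)), (244, np.int64(247)), (245, np.int64(243)), (246, np.int64(181)), (247, np.int64(69)), (248, np.int64(34)), (249, np.int64(34))]
134 [ 0.4664 -0.0486  0.012 ]
222 [ 0.5756 -0.0581  0.042 ]
221 [ 0.5686 -0.1227  0.042 ]
223 [0.586  0.0455 0.042 ]
[ 0.45501639 -0.16511127  0.012     ] [0.48875841 0.18012028 0.012     ]
```

```bash
python3 - <<'E'
from h import *
p=read_camera("wrist"); print(observe()["time"],observe()["tool_rot"]); g=cv2.cvtColor(p["pixels"],cv2.COLOR_BGR2GRAY).astype(int)
yaw=np.radians(-4.8); ex=np.array([np.cos(yaw),np.sin(yaw)])
for u in (265,400,460):
    c=g[:,u]
    v1=120+np.argmin(np.diff(c[120:165])); v2=226+np.argmax(np.diff(c[226:234]))
    A=at_z(p,(u,v1+1),.012)[:2];B=at_z(p,(u,v2+1),.042)[:2]
    print(u,v1,v2,"carrier x in jig (mm)",(((B-A)@ex-.110)*1000).round(2), c[v1-4:v1+6])
E
```

```text
14.3 [ 3.14143192e+00 -1.18582155e-03  3.05432955e+00]
265 137 227 carrier x in jig (mm) 3.07 [156 162 170 170 167 113 110 141 146 144]
400 138 228 carrier x in jig (mm) 3.24 [112 115 118 122 106  75  86  97  97  97]
460 138 228 carrier x in jig (mm) 3.26 [168 175 181 182 169 116 120 147 122  87]
```

```bash
python3 - <<'E'
from h import *
marks(["scene","side"],["glue","mug"])
marks(["scene","side"],["cross"])
E
```

```text
scene glue [([645.7, 428.3, 3.0], 0.6)]
scene mug [([472.8, 420.9, 0.5], 0.6)]
side glue []
side mug [([482.4, 414.5, 2.8], 0.93)]
scene cross [([645.8, 12.8, 75.4], 0.77)]
side cross [([645.6, 13.9, 72.6], 0.62), ([321.5, 270.6, 1.0], 0.32)]
```

Request:
arm_command:
  series:
    - {"x": 0, "y": 45, "z": 0, "rx": 0, "ry": 0, "rz": 0}
    - {"x": 0, "y": 90, "z": 0, "rx": 0, "ry": 0, "rz": -8}
    - {"x": 0, "y": 135, "z": 0, "rx": 0, "ry": 0, "rz": -16}
    - {"x": -10, "y": 180, "z": 0, "rx": 0, "ry": 0, "rz": -24}
    - {"x": -30, "y": 215, "z": 0, "rx": 0, "ry": 0, "rz": -32}
    - {"x": -50, "y": 250, "z": 0, "rx": 0, "ry": 0, "rz": -40}
    - {"x": -75, "y": 280, "z": 0, "rx": 0, "ry": 0, "rz": -48}
    - {"x": -100, "y": 307, "z": 0, "rx": 0, "ry": 0, "rz": -56}
    - {"x": -128, "y": 307, "z": 0, "rx": 0, "ry": 0, "rz": -64}
    - {"x": -128, "y": 307, "z": 20, "rx": 0, "ry": 0, "rz": -72}
    - {"x": -128, "y": 307, "z": 50, "rx": 0, "ry": 0, "rz": -80}
    - {"x": -128, "y": 307, "z": 80, "rx": 0, "ry": 0, "rz": -88}
    - {"x": -128, "y": 307, "z": 80, "rx": 0, "ry": 0, "rz": -90}
    - {"x": -128, "y": 307, "z": 80, "rx": 0, "ry": 0, "rz": -90}
    - {"x": -128, "y": 307, "z": 80, "rx": 0, "ry": 0, "rz": -90}
  hand: 0
  squeeze: 20

```text
time: 16.3
tool_pos: [0.6653, 0.2482, 0.2329]
tool_rot: [-3.14, 0.0, -1.659]
contact_force: [0.5, 0.1, 0.4]
opening: 0.0006
grip_force: 0.0
```

```bash
python3 - <<'E'
from h import *
s=observe();print(s["time"],s["qpos"],s["tool_pos"],s["tool_rot"],s["opening"])
p=save("wrist","k.png")
E
```

```text
16.3 [ 2.49219829e-01  7.36546426e-01  1.01061876e+00 -2.69701297e-05
  1.39300965e+00 -2.80387681e+00] [0.66529007 0.24815237 0.23292687] [-3.14024613e+00  4.44715652e-04 -1.65928729e+00] 0.0006195005545683445
```

View pics/k.png

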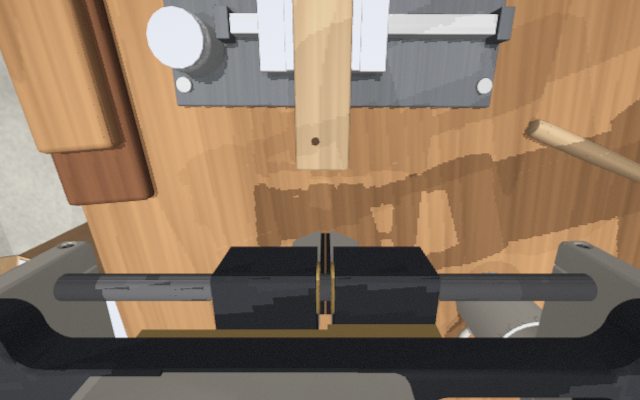

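The rail's end edge is at v≈169, u 296–348. The base plate's far edge is at v≈107, from u 178 to 492. That gives a second check of rail and carrier against the jig.

```bash
cat >> h.py <<'E'
def chk(save=None):
    p=read_camera("wrist"); g=cv2.cvtColor(p["pixels"],cv2.COLOR_BGR2GRAY).astype(int)
    yaw=np.radians(-4.95); ex=np.array([np.cos(yaw),np.sin(yaw)]); ey=np.array([-ex[1],ex[0]])
    return p,g,ex,ey
E
python3 - <<'E'
from h import *
p,g,ex,ey=chk()
print("bottom edge",[(u,g[100:112,u].tolist()) for u in (230,420)])
print("rail end",g[160:176,335].tolist(), "rail sides v=130",g[130,290:302].tolist(),g[130,342:356].tolist())
print("plate sides v=95",g[95,172:186].tolist(),g[95,484:500].tolist())
P=lambda u,v,z:(lambda q:(q@ex*1000,q@ey*1000))(at_z(p,(u,v),z)[:2])
print("plate L,R",P(178,95,.012),P(491,95,.012),"edge",P(230,106,.012),P(420,106,.012))
print("rail L,R",P(296,130,.072),P(349,130,.072),"end",P(322,169,.072))
j=np.array([.6395,-.0585]);print("jig net",j@ex*1000,j@ey*1000)
E
```

```text
bottom edge [(230, [135, 135, 135, 136, 125, 107, 106, 116, 150, 160, 161, 161]), (420, [126, 127, 127, 127, 121, 106, 82, 88, 128, 138, 139, 138])]
rail end [194, 192, 192, 192, 192, 192, 192, 193, 183, 161, 145, 142, 142, 142, 141, 141] rail sides v=130 [146, 149, 147, 144, 142, 135, 152, 173, 178, 178, 176, 178] [181, 182, 182, 183, 181, 178, 166, 137, 128, 137, 136, 135, 135, 137]
plate sides v=95 [173, 176, 178, 178, 155, 134, 139, 139, 138, 137, 138, 139, 138, 137] [129, 128, 127, 128, 120, 121, 115, 136, 147, 144, 139, 135, 135, 134, 139, 140]
plate L,R (np.float64(788.624987646891), np.float64(215.7795966480093)) (np.float64(477.77229539591923), np.float64(216.15351099641578)) edge (np.float64(737.8144395123887), np.float64(226.30684793460316)) (np.float64(547.1168864337054), np.float64(226.51249100568114))
rail L,R (np.float64(666.251531624353), np.float64(245.23497140879257)) (np.float64(622.2492452028066), np.float64(245.27006639400392)) end (np.float64(644.7892572256163), np.float64(278.1875303831952))
jig net 642.1626581664144 -3.1016860970650706
```

Request:
arm_command:
  series:
    - {"x": 0, "y": 0, "z": 40, "rx": 0, "ry": 0, "rz": 0}
    - {"x": 0, "y": 0, "z": 80, "rx": 0, "ry": 0, "rz": 0}
    - {"x": 0, "y": 0, "z": 117, "rx": 0, "ry": 0, "rz": 0}
    - {"x": 5, "y": 0, "z": 117, "rx": 0, "ry": 0, "rz": 0}
    - {"x": 10, "y": 0, "z": 117, "rx": 0, "ry": 0, "rz": 0}
    - {"x": 14, "y": 0, "z": 117, "rx": 0, "ry": 0, "rz": 0}
    - {"x": 17, "y": 0, "z": 117, "rx": 0, "ry": 0, "rz": 0}
    - {"x": 20, "y": 0, "z": 117, "rx": 0, "ry": 0, "rz": 0}
    - {"x": 24, "y": 0, "z": 117, "rx": 0, "ry": 0, "rz": 0}
    - {"x": 29, "y": 0, "z": 117, "rx": 0, "ry": 0, "rz": 0}
    - {"x": 34, "y": 0, "z": 117, "rx": 0, "ry": 0, "rz": 0}
    - {"x": 40, "y": 0, "z": 117, "rx": 0, "ry": 0, "rz": 0}
    - {"x": 46, "y": 0, "z": 117, "rx": 0, "ry": 0, "rz": 0}
    - {"x": 52, "y": 0, "z": 117, "rx": 0, "ry": 0, "rz": 0}
    - {"x": 58, "y": 0, "z": 117, "rx": 0, "ry": 0, "rz": 0}
    - {"x": 64, "y": 0, "z": 117, "rx": 0, "ry": 0, "rz": 0}
    - {"x": 70, "y": 0, "z": 117, "rx": 0, "ry": 0, "rz": 0}
    - {"x": 75, "y": 0, "z": 117, "rx": 0, "ry": 0, "rz": 0}
    - {"x": 78, "y": 0, "z": 117, "rx": 0, "ry": 0, "rz": 0}
    - {"x": 78, "y": 0, "z": 117, "rx": 0, "ry": 0, "rz": 0}
  hand: 0
  squeeze: 20

```text
time: 18.4
tool_pos: [0.6579, 0.1694, 0.115]
tool_rot: [3.141, -0.001, -1.659]
contact_force: [-0.1, 0.1, 0.2]
opening: 0.0006
grip_force: 0.0
```

```bash
python3 - <<'E'
from h import *
marks(["scene","side","scene","side"],["cross","point_tip","rail","knob_top"])
s=observe();print(s["time"],s["tool_pos"],s["contact_force"])
p=save("side","m.png"); cv2.imwrite("pics/m2.png",cv2.resize(p["pixels"][190:270,315:415],None,fx=7,fy=7,interpolation=cv2.INTER_CUBIC))
E
```

```text
scene cross [([641.4, -51.5, 74.5], 0.61)]
scene point_tip []
scene rail [([647.3, 21.1, 45.5], 0.86), ([474.2, 418.8, 1.0], 0.35)]
scene knob_top [([639.9, -53.0, 258.5], 0.57)]
side cross [([636.8, -50.2, 74.6], 0.85)]
side point_tip []
side rail [([648.0, 21.9, 42.0], 0.78)]
side knob_top [([639.4, -58.5, 251.4], 0.52), ([480.0, 418.3, 1.1], 0.47)]
scene cross [([639.8, -49.9, 77.4], 0.74), ([351.1, -310.5, 3.3], 0.15)]
scene point_tip []
scene rail [([644.6, 18.8, 46.7], 0.58)]
scene knob_top [([638.8, -56.2, 257.6], 0.54)]
side cross [([641.3, -51.0, 69.6], 0.77), ([357.0, -309.7, 1.3], 0.15)]
side point_tip [([640.9, -58.8, 85.0], 0.64)]
side rail [([646.7, 22.6, 40.9], 0.76)]
side knob_top [([638.7, -56.5, 252.4], 0.77)]
19.4 [0.65815375 0.17038752 0.11529118] [ 0.05260267 -0.76387075  0.39470247]
```

View pics/m2.png

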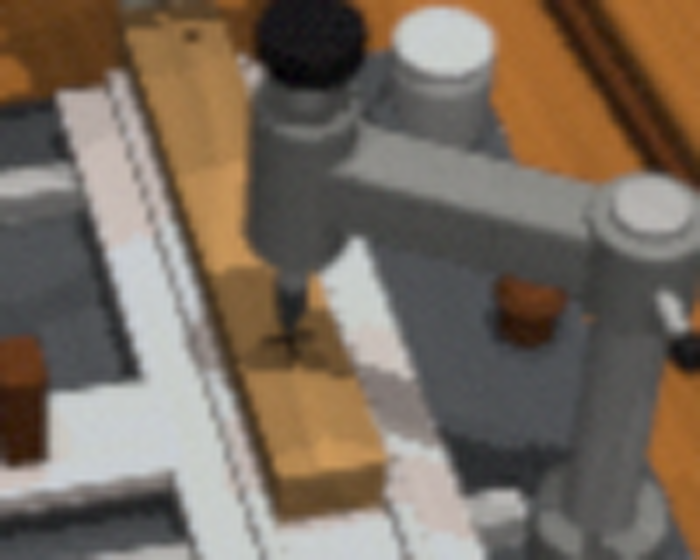

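```bash
python3 - <<'E'
from h import *
p=read_camera("side"); _,_,ex,ey=chk()
T=at_z(p,(315+290/7-.4,190+325/7-.4),.086);C=at_z(p,(315+290/7-.4,190+343/7-.4),.072)
d=(C-T)[:2]*1000;print(T,C,d,"jig x,y",d@ex,d@ey, "mm/px",at_z(p,(356,239),.072)-at_z(p,(356,240),.072))
E
```

```text
[ 0.63894067 -0.0565193   0.086     ] [ 0.64067289 -0.05389787  0.072     ] [1.73222176 2.62143199] jig x,y 1.4995673843834103 2.761122160876673 mm/px [0.00131865 0.00358191 0.        ]
```

The crop shows the tip at (290,325) and the cross at (290,343). The side camera is coarse at 3.6 mm per pixel in y, so I'll back off and tilt the wrist camera for a closer look.

Request:
arm_command:
  series:
    - {"x": -15, "y": 0, "z": 0, "rx": 0, "ry": 0, "rz": 0}
    - {"x": -30, "y": 0, "z": -20, "rx": 0, "ry": 8, "rz": 0}
    - {"x": -30, "y": 0, "z": -45, "rx": 0, "ry": 16, "rz": 0}
    - {"x": -30, "y": 0, "z": -45, "rx": 0, "ry": 24, "rz": 0}
    - {"x": -30, "y": 0, "z": -45, "rx": 0, "ry": 30, "rz": 0}
    - {"x": -30, "y": 0, "z": -45, "rx": 0, "ry": 30, "rz": 0}
    - {"x": -30, "y": 0, "z": -45, "rx": 0, "ry": 30, "rz": 0}
  hand: 0
  squeeze: 20

```text
time: 20.25
tool_pos: [0.6605, 0.2014, 0.1594]
tool_rot: [3.141, -0.521, -1.656]
contact_force: [-0.4, 0.2, -0.3]
opening: 0.0006
grip_force: 0.0
```

```bash
python3 - <<'E'
from h import *
s=observe();print(s["time"],s["tool_pos"],s["tool_rot"])
p=save("wrist","n.png"); c=pix(p,[.6395,-.055,.079]); print(c,p["K"][0])
u,v=[int(round(t)) for t in c]; u0,v0=max(u-40,0),max(v-30,0); print(u0,v0)
cr=p["pixels"][v0:v0+60,u0:u0+80]; cv2.imwrite("pics/n2.png",cv2.resize(cr,None,fx=8,fy=8,interpolation=cv2.INTER_CUBIC))
for n in ("cross","point_tip"): print(n,[(d["point"],d["confidence"]) for d in mark_of(p,n)[:1]])
r=trace(p,"plunger")
if r:
    ys,xs=np.where(r[0]["pixels"]); print("plunger",r[0]["confidence"],ys.min(),ys.max(),xs[ys==ys.max()],xs[ys==ys.min()])
E
```

```text
20.25 [0.66051066 0.20142214 0.15939475] [ 3.14075595 -0.52118562 -1.65633404]
[324.41522872 -26.64313913] [298.53565952   0.         324.92198504]
284 0
cross []
point_tip [([0.7738, 0.1069, 0.0112], 0.2)]
```

Request:
arm_command:
  series:
    - {"x": -10, "y": 0, "z": -10, "rx": 0, "ry": 8, "rz": 0}
    - {"x": -10, "y": 0, "z": -10, "rx": 0, "ry": 16, "rz": 0}
    - {"x": -10, "y": 0, "z": -10, "rx": 0, "ry": 18, "rz": 0}
    - {"x": -10, "y": 0, "z": -10, "rx": 0, "ry": 18, "rz": 0}
    - {"x": -10, "y": 0, "z": -10, "rx": 0, "ry": 18, "rz": 0}
  hand: 0
  squeeze: 20

```text
time: 20.95
tool_pos: [0.6623, 0.213, 0.1642]
tool_rot: [-3.141, -0.835, -1.66]
contact_force: [-0.6, 0.6, 0.7]
opening: 0.0003
grip_force: 0.0
```

```bash
python3 - <<'E'
from h import *
s=observe();print(s["time"],s["tool_pos"],s["tool_rot"])
p=save("wrist","n.png"); np.savez("n.npz",**{k:np.array(p[k]) for k in("K","rvec","tvec","pixels")})
c=pix(p,[.6395,-.055,.079]); print(c)
u,v=[int(round(t)) for t in c]; u0,v0=max(u-40,0),max(v-30,0); print(u0,v0)
cr=p["pixels"][v0:v0+60,u0:u0+80]; cv2.imwrite("pics/n2.png",cv2.resize(cr,None,fx=8,fy=8,interpolation=cv2.INTER_CUBIC))
for n in ("cross","point_tip"): print(n,[(d["point"],d["confidence"]) for d in mark_of(p,n)[:1]])
E
```

```text
20.95 [0.66229798 0.21301065 0.16424502] [-3.14089443 -0.83480692 -1.65958335]
[324.83832934  67.83470182]
285 38
cross [([0.6363, -0.0548, 0.074], 0.87)]
point_tip [([0.6362, -0.0537, 0.0901], 0.72)]
```

View pics/n2.png

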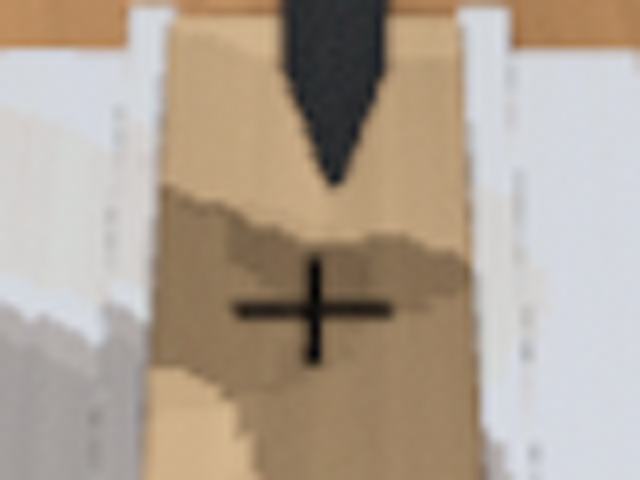

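```bash
python3 - <<'E'
import numpy as np
from h import *
p=np.load("n.npz"); yaw=np.radians(-4.95); ex=np.array([np.cos(yaw),np.sin(yaw)]); ey=np.array([-ex[1],ex[0]])
f=lambda x,y,z:at_z(p,(285+(x+.5)/8-.5,38+(y+.5)/8-.5),z)
T=f(334,187,.086);C=f(314,311,.072);d=(C-T)[:2]*1000
print(T,C,"jig x,y",d@ex,d@ey)
a,b=f(235,311,.072),f(392,311,.072);print("arm",np.linalg.norm(a-b)); a,b=f(314,255,.072),f(314,365,.072);print("arm",np.linalg.norm(a-b),np.degrees(np.arctan2(*(a-b)[:2])))
E
```

```text
[ 0.63776569 -0.05665043  0.086     ] [ 0.64107009 -0.05009829  0.072     ] jig x,y 2.726714379910086 6.812826539057553
arm 0.02141088583989435
arm 0.022982237646408627 -175.10188303095183
```

```bash
python3 - <<'E'
import numpy as np
from h import *
p=np.load("n.npz"); yaw=np.radians(-4.95); ex=np.array([np.cos(yaw),np.sin(yaw)])
f=lambda x,y,z:at_z(p,(285+(x+.5)/8-.5,38+(y+.5)/8-.5),z)[:2]@ex*1000
t=f(334,187,.086)
for y,l,r,z in ((12,130,508,.050),(180,113,519,.05),(311,105,525,.05),(180,113,519,.042),(311,153,474,.072),(100,165,466,.072)):
    a,b=f(l,y,z),f(r,y,z); print(y,z,"w",round(a-b,1),"centre-tip",round((a+b)/2-t,2))
g=cv2.cvtColor(p["pixels"],cv2.COLOR_BGR2GRAY)
for v in (60,85,110,130): print(v,g[v,285:365].tolist())
E
```

```text
12 0.05 w 63.1 centre-tip 2.12
180 0.05 w 63.8 centre-tip 2.6
311 0.05 w 63.2 centre-tip 2.73
180 0.042 w 66.0 centre-tip 2.64
311 0.072 w 43.8 centre-tip 2.8
100 0.072 w 44.1 centre-tip 2.56
60 [209, 210, 208, 209, 209, 209, 210, 212, 213, 212, 212, 210, 209, 210, 206, 206, 208, 209, 203, 179, 158, 166, 166, 165, 166, 167, 167, 168, 168, 168, 168, 169, 166, 168, 171, 172, 172, 174, 174, 168, 121, 42, 59, 132, 156, 158, 161, 161, 166, 165, 164, 163, 163, 163, 163, 162, 163, 157, 150, 194, 215, 215, 214, 215, 199, 203, 215, 215, 216, 215, 214, 216, 215, 216, 215, 215, 215, 216, 216, 216]
85 [160, 159, 159, 157, 161, 159, 162, 162, 161, 161, 162, 164, 159, 157, 159, 159, 161, 148, 153, 169, 173, 171, 173, 166, 162, 141, 122, 124, 124, 124, 125, 123, 124, 126, 121, 118, 118, 119, 123, 130, 132, 135, 135, 134, 132, 130, 131, 132, 134, 136, 135, 136, 134, 135, 136, 135, 133, 133, 130, 134, 193, 214, 214, 216, 216, 208, 210, 216, 217, 216, 217, 216, 216, 216, 215, 216, 216, 216, 216, 216]
110 [216, 216, 216, 216, 217, 215, 216, 216, 216, 216, 213, 215, 216, 217, 217, 216, 189, 163, 177, 181, 182, 180, 181, 179, 179, 177, 176, 174, 176, 175, 177, 178, 181, 184, 183, 181, 182, 183, 185, 188, 187, 186, 188, 187, 187, 186, 186, 185, 186, 190, 190, 188, 186, 188, 188, 188, 186, 179, 173, 168, 158, 169, 178, 178, 179, 178, 175, 188, 209, 216, 216, 217, 216, 216, 217, 217, 217, 216, 216, 215]
130 [216, 217, 217, 217, 217, 217, 216, 217, 208, 211, 217, 216, 216, 217, 217, 189, 164, 177, 177, 172, 168, 167, 169, 170, 172, 175, 180, 180, 181, 182, 183, 184, 188, 187, 186, 186, 186, 185, 188, 188, 189, 188, 188, 188, 188, 188, 187, 188, 188, 190, 188, 182, 177, 177, 178, 182, 182, 180, 177, 176, 173, 161, 182, 209, 217, 217, 217, 217, 193, 200, 217, 217, 218, 216, 217, 218, 217, 217, 216, 217]
```

Close-up: tip at crop (334,187), cross at (314,311). The cross is +6.8 mm in y and about +2.7 mm in x, and the fences agree the carrier is about 2.6 mm too far. That leaves little margin, so I'll pull the carrier back slightly by its post first.

Request:
arm_command:
  series:
    - {"x": 30, "y": 0, "z": -27, "rx": 0, "ry": 0, "rz": 0}
    - {"x": 60, "y": 0, "z": -54, "rx": 0, "ry": -8, "rz": 0}
    - {"x": 90, "y": 0, "z": -80, "rx": 0, "ry": -16, "rz": 0}
    - {"x": 115, "y": 0, "z": -104, "rx": 0, "ry": -24, "rz": 0}
    - {"x": 115, "y": 0, "z": -104, "rx": 0, "ry": -32, "rz": 0}
    - {"x": 115, "y": 0, "z": -104, "rx": 0, "ry": -40, "rz": 0}
    - {"x": 115, "y": 0, "z": -104, "rx": 0, "ry": -47.8, "rz": 0}
    - {"x": 115, "y": 0, "z": -104, "rx": 0, "ry": -47.8, "rz": 0}
    - {"x": 115, "y": 0, "z": -104, "rx": 0, "ry": -47.8, "rz": 0}
  hand: 0
  squeeze: 20

```text
time: 22.0
tool_pos: [0.662, 0.213, 0.3199]
tool_rot: [-3.14, -0.006, -1.66]
contact_force: [-0.5, 0.1, -0.6]
opening: 0.0004
grip_force: 0.0
```

Request:
arm_command:
  series:
    - {"x": 10, "y": 40, "z": 0, "rx": 0, "ry": 0, "rz": 0}
    - {"x": 40, "y": 75, "z": 0, "rx": 0, "ry": 0, "rz": 8}
    - {"x": 75, "y": 109, "z": 0, "rx": 0, "ry": 0, "rz": 16}
    - {"x": 120, "y": 109, "z": 0, "rx": 0, "ry": 0, "rz": 24}
    - {"x": 160, "y": 109, "z": 0, "rx": 0, "ry": 0, "rz": 32}
    - {"x": 200, "y": 109, "z": 0, "rx": 0, "ry": 0, "rz": 40}
    - {"x": 240, "y": 109, "z": 0, "rx": 0, "ry": 0, "rz": 48}
    - {"x": 272, "y": 109, "z": 0, "rx": 0, "ry": 0, "rz": 56}
    - {"x": 272, "y": 109, "z": 20, "rx": 0, "ry": 0, "rz": 64}
    - {"x": 272, "y": 109, "z": 50, "rx": 0, "ry": 0, "rz": 72}
    - {"x": 272, "y": 109, "z": 80, "rx": 0, "ry": 0, "rz": 80}
    - {"x": 272, "y": 109, "z": 110, "rx": 0, "ry": 0, "rz": 88}
    - {"x": 272, "y": 109, "z": 135, "rx": 0, "ry": 0, "rz": 90}
    - {"x": 272, "y": 109, "z": 140, "rx": 0, "ry": 0, "rz": 90}
    - {"x": 272, "y": 109, "z": 140, "rx": 0, "ry": 0, "rz": 90}
  hand: 60
  squeeze: 20

```text
time: 23.5
tool_pos: [0.5298, -0.0471, 0.1794]
tool_rot: [-3.137, -0.002, 3.058]
contact_force: [-0.6, 0.1, -0.2]
opening: 0.06
grip_force: 0.0
```

Request:
arm_command:
  series:
    - {"x": 0, "y": 0, "z": 30, "rx": 0, "ry": 0, "rz": 0}
    - {"x": 0, "y": 0, "z": 58, "rx": 0, "ry": 0, "rz": 0}
    - {"x": 0, "y": 0, "z": 58, "rx": 0, "ry": 0, "rz": 0}
    - {"x": 0, "y": 0, "z": 58, "rx": 0, "ry": 0, "rz": 0}
  hand: 40
  squeeze: 15

```text
time: 23.9
tool_pos: [0.5305, -0.0479, 0.1233]
tool_rot: [-3.138, 0.001, 3.056]
contact_force: [0.1, -1.0, -0.8]
opening: 0.04
grip_force: 0.0
```

Request:
arm_command:
  series:
    - {"x": 0, "y": 0, "z": 0, "rx": 0, "ry": 0, "rz": 0}
    - {"x": 0, "y": 0, "z": 0, "rx": 0, "ry": 0, "rz": 0}
    - {"x": 0, "y": 0, "z": 0, "rx": 0, "ry": 0, "rz": 0}
    - {"x": 0, "y": 0, "z": 0, "rx": 0, "ry": 0, "rz": 0}
  hand: 10
  squeeze: 15

```text
time: 24.3
tool_pos: [0.5305, -0.0486, 0.1235]
tool_rot: [-3.137, 0.003, 3.054]
contact_force: [-2.1, -3.4, 6.2]
opening: 0.0258
grip_force: 15.0
```

Request:
arm_command:
  series:
    - {"x": 1, "y": 0, "z": 0, "rx": 0, "ry": 0, "rz": 0}
    - {"x": 2, "y": 0, "z": 0, "rx": 0, "ry": 0, "rz": 0}
    - {"x": 2.5, "y": 0, "z": 0, "rx": 0, "ry": 0, "rz": 0}
    - {"x": 2.5, "y": 0, "z": 0, "rx": 0, "ry": 0, "rz": 0}
  hand: 10
  squeeze: 15

```text
time: 24.7
tool_pos: [0.5281, -0.0484, 0.1235]
tool_rot: [-3.137, 0.004, 3.054]
contact_force: [-1.2, -3.0, 8.2]
opening: 0.0259
grip_force: 15.0
```

Request:
arm_command:
  series:
    - {"x": 0, "y": 0, "z": 0, "rx": 0, "ry": 0, "rz": 0}
    - {"x": 0, "y": 0, "z": 0, "rx": 0, "ry": 0, "rz": 0}
    - {"x": 0, "y": 0, "z": -30, "rx": 0, "ry": 0, "rz": 0}
    - {"x": 0, "y": 0, "z": -75, "rx": 0, "ry": 0, "rz": 0}
    - {"x": 10, "y": 0, "z": -120, "rx": 0, "ry": 0, "rz": 0}
    - {"x": 17, "y": 0, "z": -165, "rx": 0, "ry": 0, "rz": 0}
    - {"x": 17, "y": 0, "z": -195, "rx": 0, "ry": 0, "rz": 0}
    - {"x": 17, "y": 0, "z": -195, "rx": 0, "ry": 0, "rz": 0}
  hand: 40
  squeeze: 15

```text
time: 25.5
tool_pos: [0.5114, -0.0456, 0.3215]
tool_rot: [-3.137, 0.009, 3.055]
contact_force: [0.0, 0.0, 0.1]
opening: 0.04
grip_force: 0.0
```

Request:
arm_command:
  series:
    - {"x": 0, "y": 45, "z": 0, "rx": 0, "ry": 0, "rz": 0}
    - {"x": 0, "y": 90, "z": 0, "rx": 0, "ry": 0, "rz": -8}
    - {"x": 0, "y": 135, "z": 0, "rx": 0, "ry": 0, "rz": -16}
    - {"x": -10, "y": 180, "z": 0, "rx": 0, "ry": 0, "rz": -24}
    - {"x": -30, "y": 215, "z": 0, "rx": 0, "ry": 0, "rz": -32}
    - {"x": -50, "y": 240, "z": 0, "rx": 0, "ry": 0, "rz": -40}
    - {"x": -75, "y": 255, "z": 0, "rx": 0, "ry": 0, "rz": -48}
    - {"x": -100, "y": 272, "z": 0, "rx": 0, "ry": 0, "rz": -56}
    - {"x": -128, "y": 272, "z": 0, "rx": 0, "ry": 0, "rz": -64}
    - {"x": -128, "y": 272, "z": 30, "rx": 0, "ry": 0, "rz": -72}
    - {"x": -128, "y": 272, "z": 70, "rx": 0, "ry": 0, "rz": -80}
    - {"x": -128, "y": 272, "z": 110, "rx": 0, "ry": 0, "rz": -88}
    - {"x": -128, "y": 272, "z": 145, "rx": 0, "ry": 0, "rz": -90}
    - {"x": -128, "y": 272, "z": 145, "rx": 0, "ry": 0, "rz": -90}
    - {"x": -128, "y": 272, "z": 145, "rx": 0, "ry": 0, "rz": -90}
  hand: 0
  squeeze: 20

```text
time: 27.0
tool_pos: [0.6612, 0.2138, 0.1704]
tool_rot: [3.14, -0.004, -1.659]
contact_force: [0.6, 0.0, 1.1]
opening: 0.0007
grip_force: 0.0
```

Request:
arm_command:
  series:
    - {"x": 0, "y": 0, "z": 0, "rx": 0, "ry": 8, "rz": 0}
    - {"x": 0, "y": 0, "z": 0, "rx": 0, "ry": 16, "rz": 0}
    - {"x": 0, "y": 0, "z": 0, "rx": 0, "ry": 24, "rz": 0}
    - {"x": 0, "y": 0, "z": 0, "rx": 0, "ry": 32, "rz": 0}
    - {"x": 0, "y": 0, "z": 0, "rx": 0, "ry": 40, "rz": 0}
    - {"x": 0, "y": 0, "z": 0, "rx": 0, "ry": 48, "rz": 0}
    - {"x": 0, "y": 0, "z": 0, "rx": 0, "ry": 48, "rz": 0}
    - {"x": 0, "y": 0, "z": 0, "rx": 0, "ry": 48, "rz": 0}
  hand: 0
  squeeze: 20

```text
time: 27.8
tool_pos: [0.6618, 0.2145, 0.1719]
tool_rot: [-3.138, -0.837, -1.661]
contact_force: [0.1, 0.1, 1.2]
opening: 0.0003
grip_force: 0.0
```

```bash
cat > look.py <<'E'
from h import *
s=observe();print(s["time"],s["tool_pos"],s["tool_rot"])
p=read_camera("wrist"); g=cv2.cvtColor(p["pixels"],cv2.COLOR_BGR2GRAY).astype(np.uint8)
yaw=np.radians(-4.95); ex=np.array([np.cos(yaw),np.sin(yaw)]); ey=np.array([-ex[1],ex[0]])
# dark pixels: plunger point (z .086) and cross (z .072), as separate components below the barrel
u,v=[int(round(t)) for t in pix(p,[.639,-.055,.079])]; u0,v0=u-30,max(v-35,0)
roi=g[v0:v+40,u0:u+30]; b=(cv2.resize(roi,None,fx=8,fy=8,interpolation=cv2.INTER_CUBIC)<75).astype(np.uint8)
n,l,st,ce=cv2.connectedComponentsWithStats(b)
for i in range(1,n):
    if st[i,4]<300: continue
    ys,xs=np.where(l==i); print("comp",st[i].tolist(),ce[i].round(1).tolist(),"lowest",xs[ys>ys.max()-5].mean().round(1),ys.max())
W=lambda x,y,z:at_z(p,(u0+(x+.5)/8-.5,v0+(y+.5)/8-.5),z)[:2]*1000
c=[i for i in range(1,n) if st[i,4]>=300]; t=min(c,key=lambda i:st[i,1]); k=max(c,key=lambda i:ce[i][1])
ys,xs=np.where(l==t); T=W(xs[ys>ys.max()-5].mean(),ys.max(),.086)
C=W(st[k,0]+st[k,2]/2,st[k,1]+st[k,3]/2,.072); d=C-T
print("tip",T,"cross",C,"cross-tip jig x,y",(d@ex).round(2),(d@ey).round(2))
for n_ in ("cross","point_tip"): print(n_,[(d["point"],d["confidence"]) for d in mark_of(p,n_)[:1]])
E
python3 look.py
```

```text
27.8 [0.66183432 0.21447367 0.17189741] [-3.13806059 -0.83674175 -1.66065919]
comp [200, 25, 105, 199, 13416] [252.9, 109.8] lowest 252.8 223
comp [172, 291, 158, 111, 3802] [250.0, 345.3] lowest 249.9 401
tip [637.68580994 -57.65373999] cross [638.61222764 -50.11711381] cross-tip jig x,y 0.27 7.59
cross [([0.6333, -0.0553, 0.0712], 0.72)]
point_tip [([0.6378, -0.0558, 0.0892], 0.74)]
```

Request:
arm_command:
  series:
    - {"x": 0, "y": 0, "z": 0, "rx": 0, "ry": -8, "rz": 0}
    - {"x": 0, "y": 0, "z": 0, "rx": 0, "ry": -16, "rz": 0}
    - {"x": 0, "y": 0, "z": 0, "rx": 0, "ry": -24, "rz": 0}
    - {"x": 0, "y": 0, "z": 0, "rx": 0, "ry": -32, "rz": 0}
    - {"x": 0, "y": 0, "z": 0, "rx": 0, "ry": -40, "rz": 0}
    - {"x": 0, "y": 0, "z": 0, "rx": 0, "ry": -48, "rz": 0}
    - {"x": 0, "y": 0, "z": 0, "rx": 0, "ry": -48, "rz": 0}
    - {"x": 0, "y": 0, "z": 0, "rx": 0, "ry": -48, "rz": 0}
  hand: 0
  squeeze: 20

```text
time: 28.75
tool_pos: [0.6618, 0.2123, 0.1725]
tool_rot: [-3.14, -0.006, -1.661]
contact_force: [-0.3, 0.0, -1.0]
opening: 0.0005
grip_force: 0.0
```

Request:
arm_command:
  series:
    - {"x": 0, "y": 0, "z": 30, "rx": 0, "ry": 0, "rz": 0}
    - {"x": 10, "y": 0, "z": 56, "rx": 0, "ry": 0, "rz": 0}
    - {"x": 25, "y": 0, "z": 56, "rx": 0, "ry": 0, "rz": 0}
    - {"x": 35, "y": 0, "z": 56, "rx": 0, "ry": 0, "rz": 0}
    - {"x": 40, "y": 0, "z": 56, "rx": 0, "ry": 0, "rz": 0}
    - {"x": 42, "y": 0, "z": 56, "rx": 0, "ry": 0, "rz": 0}
    - {"x": 44, "y": 0, "z": 56, "rx": 0, "ry": 0, "rz": 0}
    - {"x": 46, "y": 0, "z": 56, "rx": 0, "ry": 0, "rz": 0}
    - {"x": 47, "y": 0, "z": 56, "rx": 0, "ry": 0, "rz": 0}
    - {"x": 48, "y": 0, "z": 56, "rx": 0, "ry": 0, "rz": 0}
    - {"x": 49, "y": 0, "z": 56, "rx": 0, "ry": 0, "rz": 0}
    - {"x": 50, "y": 0, "z": 56, "rx": 0, "ry": 0, "rz": 0}
    - {"x": 51, "y": 0, "z": 56, "rx": 0, "ry": 0, "rz": 0}
    - {"x": 51, "y": 0, "z": 56, "rx": 0, "ry": 0, "rz": 0}
    - {"x": 51, "y": 0, "z": 56, "rx": 0, "ry": 0, "rz": 0}
  hand: 0
  squeeze: 20

```text
time: 30.25
tool_pos: [0.657, 0.1626, 0.115]
tool_rot: [3.142, -0.004, -1.658]
contact_force: [1.9, 3.5, 3.3]
opening: 0.0004
grip_force: 1.8
```

Request:
arm_command:
  series:
    - {"x": -15, "y": 0, "z": 0, "rx": 0, "ry": 0, "rz": 0}
    - {"x": -45, "y": 0, "z": -25, "rx": 0, "ry": 0, "rz": 0}
    - {"x": -50, "y": 0, "z": -56, "rx": 0, "ry": 8, "rz": 0}
    - {"x": -50, "y": 0, "z": -56, "rx": 0, "ry": 16, "rz": 0}
    - {"x": -50, "y": 0, "z": -56, "rx": 0, "ry": 24, "rz": 0}
    - {"x": -50, "y": 0, "z": -56, "rx": 0, "ry": 32, "rz": 0}
    - {"x": -50, "y": 0, "z": -56, "rx": 0, "ry": 40, "rz": 0}
    - {"x": -50, "y": 0, "z": -56, "rx": 0, "ry": 48, "rz": 0}
    - {"x": -50, "y": 0, "z": -56, "rx": 0, "ry": 48, "rz": 0}
    - {"x": -50, "y": 0, "z": -56, "rx": 0, "ry": 48, "rz": 0}
  hand: 0
  squeeze: 20

```text
time: 31.25
tool_pos: [0.661, 0.2133, 0.1694]
tool_rot: [3.139, -0.84, -1.655]
contact_force: [-0.4, -0.2, -0.1]
opening: 0.0005
grip_force: 0.0
```

```bash
python3 look.py
```

```text
31.25 [0.66100297 0.21331644 0.16940457] [ 3.13902293 -0.83961626 -1.6554357 ]
comp [205, 30, 99, 200, 13554] [254.2, 113.0] lowest 253.8 229
comp [174, 270, 155, 101, 4218] [249.8, 319.6] lowest 252.5 370
tip [637.78704524 -57.09236403] cross [638.13612373 -56.56127539] cross-tip jig x,y 0.3 0.56
cross [([0.6314, -0.061, 0.0716], 0.66)]
point_tip [([0.6384, -0.0565, 0.0904], 0.69)]
```

Cross to tip is now (0.3, 0.6) mm, which is aligned. Next I'll rise, turn the wrist back and go over the knob.

Request:
arm_command:
  series:
    - {"x": 30, "y": 0, "z": -27, "rx": 0, "ry": 0, "rz": 0}
    - {"x": 60, "y": 0, "z": -54, "rx": 0, "ry": -8, "rz": 0}
    - {"x": 90, "y": 0, "z": -81, "rx": 0, "ry": -16, "rz": 0}
    - {"x": 120, "y": 0, "z": -108, "rx": 0, "ry": -24, "rz": 0}
    - {"x": 137, "y": 0, "z": -124, "rx": 0, "ry": -32, "rz": 0}
    - {"x": 137, "y": 0, "z": -124, "rx": 0, "ry": -40, "rz": 0}
    - {"x": 137, "y": 0, "z": -124, "rx": 0, "ry": -48, "rz": 0}
    - {"x": 137, "y": 0, "z": -124, "rx": 0, "ry": -48, "rz": 0}
    - {"x": 137, "y": 0, "z": -124, "rx": 0, "ry": -48, "rz": 0}
  hand: 0
  squeeze: 20

```text
time: 32.3
tool_pos: [0.6613, 0.2123, 0.3571]
tool_rot: [-3.14, -0.006, -1.66]
contact_force: [-0.6, 1.0, -0.4]
opening: 0.0006
grip_force: 0.0
```

Request:
arm_command:
  series:
    - {"x": 20, "y": 0, "z": 0, "rx": 0, "ry": 0, "rz": 8}
    - {"x": 50, "y": 0, "z": 0, "rx": 0, "ry": 0, "rz": 16}
    - {"x": 80, "y": 0, "z": 0, "rx": 0, "ry": 0, "rz": 24}
    - {"x": 110, "y": 0, "z": 0, "rx": 0, "ry": 0, "rz": 32}
    - {"x": 140, "y": 0, "z": 0, "rx": 0, "ry": 0, "rz": 40}
    - {"x": 170, "y": 0, "z": 0, "rx": 0, "ry": 0, "rz": 48}
    - {"x": 200, "y": 0, "z": 0, "rx": 0, "ry": 0, "rz": 56}
    - {"x": 230, "y": 0, "z": 0, "rx": 0, "ry": 0, "rz": 64}
    - {"x": 255, "y": -1, "z": 0, "rx": 0, "ry": 0, "rz": 72}
    - {"x": 272, "y": -1.6, "z": 0, "rx": 0, "ry": 0, "rz": 80}
    - {"x": 272, "y": -1.6, "z": 0, "rx": 0, "ry": 0, "rz": 88}
    - {"x": 272, "y": -1.6, "z": 0, "rx": 0, "ry": 0, "rz": 90}
    - {"x": 272, "y": -1.6, "z": 0, "rx": 0, "ry": 0, "rz": 90}
    - {"x": 272, "y": -1.6, "z": 0, "rx": 0, "ry": 0, "rz": 90}
  hand: 0
  squeeze: 20

```text
time: 33.7
tool_pos: [0.6395, -0.0565, 0.3563]
tool_rot: [-3.137, -0.001, 3.057]
contact_force: [-0.9, 0.1, -0.7]
opening: 0.0003
grip_force: 0.0
```

Request:
arm_command:
  series:
    - {"x": 0, "y": 0, "z": 20, "rx": 0, "ry": 0, "rz": 0}
    - {"x": 0, "y": 0, "z": 32, "rx": 0, "ry": 0, "rz": 0}
    - {"x": 0, "y": 0, "z": 36, "rx": 0, "ry": 0, "rz": 0}
    - {"x": 0, "y": 0, "z": 39, "rx": 0, "ry": 0, "rz": 0}
    - {"x": 0, "y": 0, "z": 42, "rx": 0, "ry": 0, "rz": 0}
    - {"x": 0, "y": 0, "z": 44, "rx": 0, "ry": 0, "rz": 0}
    - {"x": 0, "y": 0, "z": 46, "rx": 0, "ry": 0, "rz": 0}
    - {"x": 0, "y": 0, "z": 46, "rx": 0, "ry": 0, "rz": 0}
  hand: 0
  squeeze: 20

```text
time: 34.5
tool_pos: [0.6394, -0.0573, 0.311]
tool_rot: [-3.138, 0.001, 3.054]
contact_force: [-1.7, 2.2, 4.1]
opening: 0.0006
grip_force: 1.8
```

Request:
arm_command:
  series:
    - {"x": 0, "y": 0, "z": 1.5, "rx": 0, "ry": 0, "rz": 0}
    - {"x": 0, "y": 0, "z": 3, "rx": 0, "ry": 0, "rz": 0}
    - {"x": 0, "y": 0, "z": 4, "rx": 0, "ry": 0, "rz": 0}
    - {"x": 0, "y": 0, "z": 4.5, "rx": 0, "ry": 0, "rz": 0}
    - {"x": 0, "y": 0, "z": 4.5, "rx": 0, "ry": 0, "rz": 0}
  hand: 0
  squeeze: 20

```text
time: 35.0
tool_pos: [0.6394, -0.0573, 0.3062]
tool_rot: [-3.138, 0.0, 3.054]
contact_force: [-1.7, 2.6, 4.6]
opening: 0.0007
grip_force: 2.4
```

Request:
arm_command:
  series:
    - {"x": 0, "y": 0, "z": 0.7, "rx": 0, "ry": 0, "rz": 0}
    - {"x": 0, "y": 0, "z": 1.4, "rx": 0, "ry": 0, "rz": 0}
    - {"x": 0, "y": 0, "z": 1.4, "rx": 0, "ry": 0, "rz": 0}
  hand: 0
  squeeze: 20

```text
time: 35.3
tool_pos: [0.6394, -0.0573, 0.3055]
tool_rot: [-3.138, 0.001, 3.054]
contact_force: [-2.6, 3.8, 7.2]
opening: 0.0001
grip_force: 3.8
```

Request:
arm_command:
  series:
    - {"x": 0, "y": 0, "z": 0.5, "rx": 0, "ry": 0, "rz": 0}
    - {"x": 0, "y": 0, "z": 1, "rx": 0, "ry": 0, "rz": 0}
    - {"x": 0, "y": 0, "z": 1, "rx": 0, "ry": 0, "rz": 0}
  hand: 0
  squeeze: 20

```text
time: 35.6
tool_pos: [0.6393, -0.0573, 0.3052]
tool_rot: [-3.138, 0.002, 3.054]
contact_force: [-2.3, 3.5, 11.4]
opening: 0.0005
grip_force: 5.4
```

Request:
arm_command:
  series:
    - {"x": 0, "y": 0, "z": 0.8, "rx": 0, "ry": 0, "rz": 0}
    - {"x": 0, "y": 0, "z": 0.8, "rx": 0, "ry": 0, "rz": 0}
  hand: 0
  squeeze: 20

```text
time: 35.8
tool_pos: [0.6393, -0.0573, 0.305]
tool_rot: [-3.138, 0.002, 3.055]
contact_force: [-5.5, 2.8, 12.5]
opening: 0.0005
grip_force: 6.6
```

Request:
arm_command:
  series:
    - {"x": 0, "y": 0, "z": -5, "rx": 0, "ry": 0, "rz": 0}
    - {"x": 0, "y": 0, "z": -12, "rx": 0, "ry": 0, "rz": 0}
    - {"x": 0, "y": 0, "z": -20, "rx": 0, "ry": 0, "rz": 0}
    - {"x": 0, "y": 0, "z": -40, "rx": 0, "ry": 0, "rz": 0}
    - {"x": 0, "y": 0, "z": -60, "rx": 0, "ry": 0, "rz": 0}
    - {"x": 0, "y": 0, "z": -60, "rx": 0, "ry": 0, "rz": 0}
    - {"x": 0, "y": 0, "z": -60, "rx": 0, "ry": 0, "rz": 0}
    - {"x": 0, "y": 0, "z": -60, "rx": 0, "ry": 0, "rz": 0}
  hand: 0
  squeeze: 20

```text
time: 36.6
tool_pos: [0.639, -0.0574, 0.3614]
tool_rot: [-3.138, -0.002, 3.054]
contact_force: [0.7, -0.1, 0.1]
opening: 0.0005
grip_force: 0.0
```

```bash
python3 - <<'E'
from h import *
s=observe();print(s["time"],s["tool_pos"],s["contact_force"])
marks(["side","side"],["cross","point_tip","carrier","knob_top"])
E
```

```text
36.6 [ 0.63904417 -0.05743295  0.36135644] [ 0.71386708 -0.13606744  0.073277  ]
side cross [([638.2, -56.0, 74.3], 0.9)]
side point_tip [([640.9, -62.8, 84.0], 0.76)]
side carrier [([636.0, -57.8, 0.3], 0.81), ([640.5, -58.2, 85.9], 0.69)]
side knob_top [([638.1, -58.9, 260.0], 0.75)]
side cross [([637.4, -56.9, 75.4], 0.8), ([354.7, -311.1, 1.5], 0.66)]
side point_tip [([641.4, -59.1, 85.0], 0.71)]
side carrier [([634.1, -58.0, -2.5], 0.88)]
side knob_top [([635.8, -59.7, 255.4], 0.54)]
```

```bash
python3 -c "
from cell import *
print(hand_in())"
```

```text
the job is handed in; nothing more can be done
None
```

The job is handed in (no verdict was shown): the carrier is in its station, the cross measured within about 1 mm of the point's axis before I pressed it, and the plunger is back up.

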